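# Put the missing packing block back into its graded row

## Task

The row of aluminium packing blocks in the rack is graded by height, and the middle one stands outside on the bench. Work a gap open where it belongs by sliding the blocks on both sides gently apart, set the block down into it fully home, then push the sliding cheek in until the row is closed up and bears firmly against the end stop. Never force anything: stop as soon as something comes up hard, and leave the ring, bolt and nut lying nearby alone.

Things in the scene. Friction and masses are not known exactly. Their poses are not given: they have to be found in the camera images.
- rack: Fixed dark steel channel rack, 265 mm long (its y, -140 to +125 mm), 92 mm wide (its x); origin on the bench top. Channel floor 8 mm above the bench, 60 mm wide between lips whose tops are 18 mm above the bench. The row stands in it along y, from the end stop: blocks 44, 50, 62, 68 mm tall, each 28 mm along y, 56 mm along x, 0.15 kg, sliding with friction, then the cheek.
- end_stop: End stop at the -y end of the row: upright steel plate 62 mm tall, clamped firmly anywhere along a slot. The plate itself is not measured: its inner face lies somewhere between y = -97 and -85 mm of the rack. Origin and axes are the rack's. There is unknown play at it and between the blocks; with cheek right out and blocks pushed home, the gap is 5 to 17 mm wider than the missing block.
- cheek (a joint): Slide of the cheek, the upright steel plate (56 mm wide, 12 mm thick, top 70 mm above the bench) that closes the +y end of the row. 0 = right out at its stop (inner face at y = +60 mm of the rack); grows in m as it moves in (-y), up to 0.045. Drags with about 3 N, stays where left.
- cheek_face (a point): Point in the middle of the cheek's outer flat face (the side away from the blocks), 48 mm above the bench: push here towards -y of the rack to close the row; about 15 N brings it firmly home, 30 N is too much. Below, a low shoe reaches 36 mm out from this face, its top 21 mm above the bench; the stop bar behind it is 22 mm high.
- block_56: The block to be put back: aluminium, 56 mm long (its x), 28 mm thick (its y), 56 mm tall, 0.1 to 0.21 kg, edges rounded 4 mm, standing upright on the bench. Origin at the centre of its underside. It can be taken across its 56 mm length.
- block_50: The neighbour towards the end stop, same shape, 50 mm tall, standing in the rack. Origin at the centre of its underside, y along the row towards the cheek. It can be taken across its 56 mm length, above the lips.
- block_62: The neighbour towards the cheek, same shape, 62 mm tall, standing in the rack. Origin and axes likewise.
- block_68: The tallest block, 68 mm, same shape, standing in the rack between the 62 mm block and the cheek. Origin and axes likewise.
- ring: Bystander: machined steel ring lying flat, 56 mm across, 22 mm high.
- bolt: Bystander: big hexagon bolt lying down, 87 mm long, 36 mm over the head.
- nut: Bystander: hexagon nut lying flat, 42 mm across, 19 mm high.
- block_44: The lowest block, 44 mm, same shape, standing in the rack between the end stop and the 50 mm block. Origin and axes likewise.
Things that resemble listed ones, but are neither listed nor needed, are in the scene too. What is shaped like the block_62 but green or turquoise is not meant.

How it is judged:
By the outcome, as a careful person would: the job done as asked, in the order asked, and still so for the second after the job is handed in, with the robot touching nothing.
It also fails if it takes over 64 s, if anything falls off the work surface, if the arm or the gripper's body presses on something with over 40 N, if the wrist force passes 120 N, or if a joint passes its speed limit or range.

## Robot

A 6-joint arm with a two-finger parallel gripper is mounted at the origin on a cart in front of the work surface, level with it; the furniture and walls round the work are solid. World frame = base frame: x ahead of the robot, y to its left, z up, the work surface at z = 0. Lengths are in m, angles in degrees, forces in N, time in s.
With the tool pointing down it reaches from about 0.35 to 0.875 m from the base axis. Payload 4.2 kg.
Tool frame: the origin (TCP) lies between the finger pads; the fingertips stand 8 mm ahead of it and the grasp point (between the pads) lies 11 mm behind it; z points along the fingers, y is the line along which they close (so a half turn about z gives the same grasp; the last joint's range is limited). The gripper opens to 87 mm and grips with 3 to 60 N. Pads are 19 mm wide; open, the fingers measure 117 mm over their backs; the gripper's body (75 mm by 190 mm) begins 51 mm behind the grasp point.
Start: joints at [83.113, 22.042, 0.453, 0, -68.411, -14.817], TCP at [0.231, 0.581, 0.231] pointing down, gripper open.
Joint ranges: [-179.83, 179.83], [-69.29, 118.12], [-61.27, 80.66], [-181.25, 117.63], [-171.15, -9.14], [-177.46, 177.46]. Speed limits (degrees/s): [159.86, 159.86, 180, 180, 180, 180].

## Interface

Orientations are given as a 3x3 rotation matrix whose columns are the frame's x, y, z axes.
In Python, from station import sense, capture, camera_model, finish_job, find_in gives the robot as it stands. The module is installed in compiled form; this text tells all that it offers.
- The arm moves only by the tool arm_command, never from a script. Its argument "motion" is a list of rows, each a list of 7 numbers: the finger opening in mm, from 0 to 87, then the shift along the tool's x, y, z in mm, then the turn, a rotation vector about the tool's x, y, z in rad. In form: [[jaw, dx, dy, dz, rx, ry, rz], ...]. A call has 1 to 8 rows; each row shifts and turns the commanded pose from where the row before left it, along the tool's axes as they then stand; what a row does not reach is not made up. A row lasts 1/10 s, in which the tool goes at most 50 mm and 8.59 degrees, less where a joint would pass 70% of its speed; a pose out of reach is approached as far as the arm can. A call with a gripper value outside its range is refused whole. The fingers move at their own pace and stop on an object; the grip force is fixed at half the most. Time passes only in rows, so rows that do not move let the fingers close. It gives the time, the measured TCP pose, the force, the opening and the grip force at its end, in the units of the state.
- sense(): the state, without advancing time (a new reading comes with each control period).
- capture(name): name is "scene" or "top" or "wrist"; returns the picture (384x512x3 uint8, red, green, blue); there is no depth.
- camera_model(name): a dict with "fx", "fy", "cx", "cy" (pixels), "R" (3x3) and "t" (3): a world point X has camera coordinates R X + t. Camera axes: x right, y down, z forward; pixel columns grow to the right and rows downward; lengths in m; the calibration is good to about 2 mm. A picture is of the moment at which its call begins: read the wrist's pose just before it. camera_model takes no time and is no camera call; for the wrist camera it gives the pose at the moment of the call.
- finish_job(): hands the job in; it is judged then, once.
Trained networks look in the newest picture that a camera, given by its name, has taken for a name from the list of things; names that differ only in an ending like _2 or _b are one class to them, and where a whole thing is asked for, a point or a joint stands for the part that bears it (a point fixed in the world has none). Each returns a list of dicts, best first, with "p" (0 to 1); they miss things now and then, are a little off and sometimes report something else, mostly with a low value. They report only what shows in the picture. A call takes as long as a camera call. They do not tell look-alikes from the thing itself.
- find_in(target, camera): "location" ([row, column] in pixels, amid what is visible of it).
The state is a dict: "time_s": time; "joints": joint angles; "joint_velocities": joint speeds; "effort": joint torques, N m; "tcp_pos": TCP position; "ee_rot": TCP orientation; "wrist_force": force on the tool from outside, world axes, zero at the start; "moment": the same for the moment, N m; "gripper_width": opening from 0.0 (shut) to 1.0 (fully open); "gripper_force": force on a finger pad.
Only numpy, scipy, OpenCV 4.12 (cv2) and the standard library are available. Lean on these libraries where they do the work, as an engineer would, in place of code of your own. Each camera call takes 0.05 s, during which the arm holds its last target. There are 200 camera calls.

## Working session

There is one attempt and no reset: what is moved stays moved. The work goes in short steps, Python scripts to look and compute and a tool call to move; the robot and the scene stay as the last step left them, time stands still between calls to the robot, and variables do not carry over. Pictures are saved under pics/ and viewed, at most 10 in all, crops included, and the job is handed in when it is done.

Besides the shell and the picture viewer there is one more tool, called after "Emit:" as name(argument=value, ...), one argument or row to a line, values as JSON. arm_command: Moves the arm, as the interface text tells. Its arguments: {"type":"object","properties":{"motion":{"type":"array"}},"required":["motion"]}

```bash
mkdir -p pics; cat > h.py <<'E'
import numpy as np, cv2
from station import *
def snap(n,f):
    im=capture(n); cv2.imwrite('pics/'+f,im[:,:,::-1]); return im
def ray(n,r,c,z,m=None):
    m=m or camera_model(n); R=np.array(m['R']);t=np.array(m['t'])
    d=R.T@np.array([(c-m['cx'])/m['fx'],(r-m['cy'])/m['fy'],1]); o=-R.T@t
    return o+d*(z-o[2])/d[2]
def proj(n,X):
    m=camera_model(n); p=np.array(m['R'])@np.array(X)+m['t']
    return m['fy']*p[1]/p[2]+m['cy'], m['fx']*p[0]/p[2]+m['cx']
E
python3 - <<'E'
from h import *
a=snap('top','a.png')
s=sense(); print(s['time_s'],s['tcp_pos'],np.round(s['ee_rot'],3).tolist())
H=dict(block_56=.056,block_50=.058,block_62=.07,block_68=.076,block_44=.052,cheek=.07,end_stop=.062,rack=.018,ring=.02,bolt=.03,nut=.019)
for k,z in H.items():
    for d in find_in(k,'top')[:3]:
        r,c=d['location']; print(k,round(d['p'],2),round(r),round(c),np.round(ray('top',r,c,z)[:2],3))
b=snap('scene','b.png')
cv2.imwrite('pics/ab.png',cv2.resize(np.hstack([a,b])[:,:,::-1],(800,300)))
E
```

```text
0.05 [0.23090197 0.58018952 0.22948282] [[0.929, -0.37, -0.001], [-0.37, -0.929, -0.002], [0.0, 0.002, -1.0]]
block_56 0.9 209 288 [ 0.505 -0.054]
block_56 0.76 192 194 [0.547 0.175]
block_56 0.61 193 207 [0.544 0.144]
block_50 0.9 209 288 [ 0.505 -0.054]
block_50 0.76 192 194 [0.546 0.175]
block_50 0.61 193 207 [0.543 0.144]
block_62 0.9 209 288 [ 0.503 -0.053]
block_62 0.76 192 194 [0.544 0.173]
block_62 0.61 193 207 [0.542 0.143]
block_68 0.9 209 288 [ 0.503 -0.053]
block_68 0.76 192 194 [0.543 0.172]
block_68 0.61 193 207 [0.541 0.142]
block_44 0.9 209 288 [ 0.505 -0.055]
block_44 0.76 192 194 [0.547 0.176]
block_44 0.61 193 207 [0.544 0.145]
cheek 0.66 189 179 [0.553 0.211]
cheek 0.57 206 205 [0.512 0.146]
cheek 0.38 197 232 [0.533 0.081]
end_stop 0.7 200 248 [0.526 0.043]
rack 0.76 206 201 [0.517 0.163]
rack 0.53 194 206 [0.548 0.152]
ring 0.69 160 311 [ 0.637 -0.117]
ring 0.68 228 324 [ 0.461 -0.146]
bolt 0.61 264 231 [0.373 0.087]
nut 0.45 124 264 [0.732 0.001]
```

View pics/a.png

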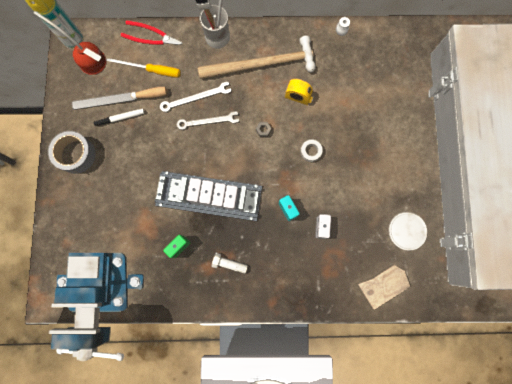

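View pics/b.png

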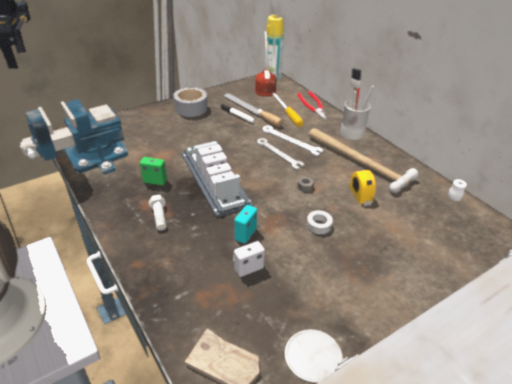

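The top view shows the grey block_56 at about (226,324). The turquoise and green blocks are decoys. The rack spans (158..262, 175..218). I'll move the wrist camera over the rack for a closer look.

```bash
cat >> h.py <<'E'
def plan(target,xdir=None,z=None,mx=45):
    """tool-frame rows to TCP target, tool pointing down, tool y line at given yaw (deg of tool x axis)"""
    from scipy.spatial.transform import Rotation as Ro
    s=sense(); R=np.array(s['ee_rot']); d=R.T@(np.array(target)-s['tcp_pos'])
    w=np.zeros(3)
    if xdir is not None:
        c,sn=np.cos(np.radians(xdir)),np.sin(np.radians(xdir))
        T=np.array([[c,sn,0],[sn,-c,0],[0,0,-1.]]); w=Ro.from_matrix(R.T@T).as_rotvec()
    yaw=np.degrees(np.arctan2(R[1,0],R[0,0]))
    print('tool shift mm',np.round(d*1000,1),'turn rad',np.round(w,3),'deg',np.round(np.degrees(w),1),'yaw x',round(yaw,1),'n',int(np.ceil(max(np.linalg.norm(d)*1000/mx,np.degrees(np.linalg.norm(w))/8))))
E
python3 - <<'E'
from h import *
a=cv2.imread('pics/a.png')
cv2.imwrite('pics/c.png',cv2.resize(a[160:280,140:340],(800,480),interpolation=cv2.INTER_CUBIC))
for n in ['top','wrist','scene']:
    m=camera_model(n); R=np.array(m['R']); print(n,m['fx'],np.round(-R.T@m['t'],3),np.round(R,2).tolist())
for rc in [(175,160),(205,158),(186,264),(218,258)]: print(ray('top',*rc,.018).round(3))
E
```

```text
top 403.35836233764803 [0.39  0.016 1.033] [[-0.0, -1.0, -0.01], [-0.99, 0.0, -0.16], [0.16, 0.01, -0.99]]
wrist 305.68000781965947 [0.293 0.555 0.385] [[-0.37, -0.93, -0.0], [-0.9, 0.36, 0.24], [-0.22, 0.09, -0.97]]
scene 445.1248860245672 [ 0.138 -0.636  0.694] [[0.84, -0.54, 0.02], [-0.34, -0.55, -0.77], [0.42, 0.64, -0.64]]
[0.598 0.271 0.018]
[0.52  0.273 0.018]
[0.568 0.004 0.018]
[0.486 0.019 0.018]
```

View pics/c.png

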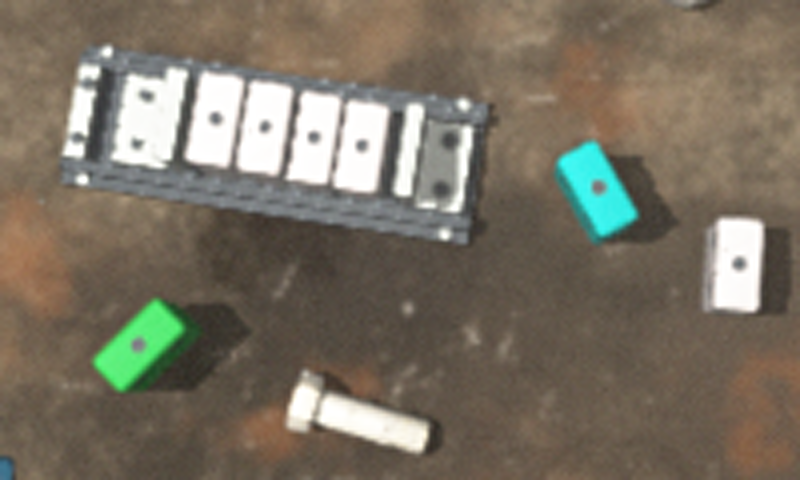

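The rack's +y end, with the cheek, shoe and stop bar, is at image left. From left to right come the cheek, 68, 62, 50, 44, a space and the end stop. The grey block_56 is at right. I'll move the wrist above the rack with tool x along the rack's -y.

```bash
python3 -c "
from h import *
plan([.545,.14,.2],-97)"
```

```text
tool shift mm [454.6 293.4  30.5] turn rad [0.    0.    1.314] deg [ 0.   0.  75.3] yaw x -21.7 n 13
```

Emit:
arm_command(
  motion=[
    [87,38,24,0,0,0,0],
    [87,38,24,0,0,0,0],
    [87,38,24,0,0,0,0],
    [87,38,24,0,0,0,0],
    [87,38,24,0,0,0,0],
    [87,38,24,0,0,0,0],
    [87,38,24,0,0,0,0],
    [87,38,24,0,0,0,0],
  ],
)

```text
time_s: 1.45
tcp_pos: [0.4434, 0.2883, 0.231]
ee_rot: [[0.929, -0.369, 0.001], [-0.369, -0.929, 0.001], [0.0, -0.001, -1.0]]
wrist_force: [0.8, 0.9, -0.2]
gripper_width: 1.001
gripper_force: 0.0
```

Emit:
arm_command(
  motion=[
    [87,38,25,7,0,0,0],
    [87,38,25,7,0,0,0],
    [87,38,25,7,0,0,0],
    [87,38,25,7,0,0,0],
    [87,0,0,0,0,0,0.14],
    [87,0,0,0,0,0,0.14],
    [87,0,0,0,0,0,0.14],
    [87,0,0,0,0,0,0.14],
  ],
)

```text
time_s: 2.25
tcp_pos: [0.5469, 0.1404, 0.2026]
ee_rot: [[0.586, -0.811, 0.0], [-0.811, -0.586, 0.0], [0.0, -0.0, -1.0]]
wrist_force: [0.1, -0.1, 0.4]
gripper_width: 1.003
gripper_force: 0.0
```

Emit:
arm_command(
  motion=[
    [87,0,0,0,0,0,0.14],
    [87,0,0,0,0,0,0.14],
    [87,0,0,0,0,0,0.14],
    [87,0,0,0,0,0,0.14],
    [87,0,0,0,0,0,0.14],
    [87,0,0,0,0,0,0.05],
    [87,0,0,0,0,0,0],
  ],
)

```text
time_s: 2.95
tcp_pos: [0.5468, 0.1407, 0.2026]
ee_rot: [[-0.118, -0.993, 0.0], [-0.993, 0.118, 0.0], [-0.0, -0.0, -1.0]]
wrist_force: [-0.3, 0.6, -0.5]
gripper_width: 0.997
gripper_force: 0.0
```

```bash
python3 - <<'E'
from h import *
plan([.545,.14,.2],-97)
m=camera_model('wrist'); snap('wrist','d.png'); import json
json.dump({k:np.array(v).tolist() for k,v in m.items()},open('d.json','w'))
d=cv2.imread('pics/d.png'); cv2.imwrite('pics/d2.png',cv2.resize(d,(800,600),interpolation=cv2.INTER_CUBIC))
for k in ['block_50','cheek','end_stop']:
    for q in find_in(k,'wrist')[:6]: print(k,round(q['p'],2),np.round(q['location']))
print(sense()['wrist_force'])
E
```

```text
tool shift mm [1.  1.7 2.6] turn rad [-0.     0.     0.004] deg [-0.   0.   0.2] yaw x -96.8 n 1
block_50 0.96 [163. 255.]
block_50 0.87 [226. 368.]
block_50 0.86 [226. 253.]
block_50 0.74 [  4. 252.]
block_50 0.73 [241. 251.]
block_50 0.69 [130. 258.]
cheek 0.66 [244. 249.]
cheek 0.24 [116. 252.]
end_stop 0.62 [131. 258.]
[-0.02311634  0.42865011  0.87156055]
```

View pics/d2.png

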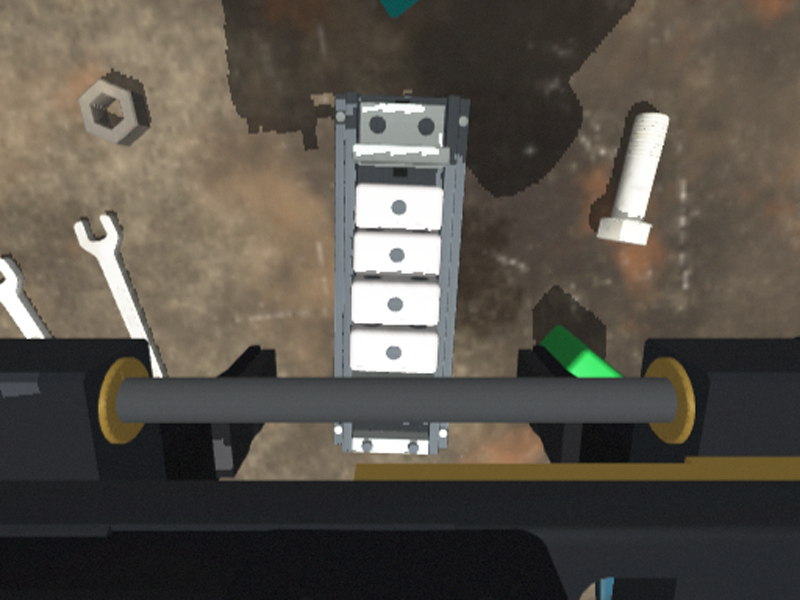

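The wrist view (800 px scale) shows the end stop plate at (152,400). The block-top holes are at 44 (207,399), 50 (255,397), 62 (304,395) and 68 (352,393). The cheek is behind the gripper bar. The gap belongs between (255) and (304).

```bash
python3 - <<'E'
from h import *; import json
m=json.load(open('d.json')); k=1/1.5625
P={}
for n,r,c,z in [('44',207,399,.052),('50',255,397,.058),('62',304,395,.070),('68',352,393,.076),('stop_in',160,399,.062),('stop_out',146,401,.062),('44top-y',184,399,.05),('68top+y',373,393,.074),
 ('cor1',97,337,.018),('cor2',97,468,.018),('bolt1',118,341,.018),('bolt2',121,463,.018),('bolt3',431,338,.018),('bolt4',433,444,.018)]:
    P[n]=ray('',r*k,c*k,z,m); print(n,P[n].round(4))
ax=np.array([.119,.993]); 
for n in P: print(n,'along',round(P[n][:2]@ax*1000,1),'across',round(P[n][:2]@np.array([.993,-.119])*1000,1))
d=P['68']-P['44']; print(np.degrees(np.arctan2(d[1],d[0])))
d=(P['bolt3']+P['bolt4']-P['bolt1']-P['bolt2'])/2; print(np.degrees(np.arctan2(d[1],d[0])),np.linalg.norm(d))
plan([*P['50'][:2],.2],-97)
s=capture('top')
for q in find_in('block_56','top')[:2]: print(q)
# block_56 outline in top picture
E
```

```text
44 [0.5398 0.0868 0.052 ]
50 [0.5445 0.1157 0.058 ]
62 [0.5491 0.1442 0.07  ]
68 [0.5538 0.1731 0.076 ]
stop_in [0.5367 0.0593 0.062 ]
stop_out [0.5346 0.0516 0.062 ]
44top-y [0.5382 0.0729 0.05  ]
68top+y [0.5556 0.1877 0.074 ]
cor1 [0.5721 0.0127 0.018 ]
cor2 [0.4863 0.0228 0.018 ]
bolt1 [0.5714 0.0259 0.018 ]
bolt2 [0.4908 0.0373 0.018 ]
bolt3 [0.6071 0.2531 0.018 ]
bolt4 [0.5248 0.2646 0.018 ]
44 along 150.4 across 525.7
50 along 179.7 across 526.9
62 along 208.5 across 528.1
68 along 237.8 across 529.3
stop_in along 122.8 across 525.9
stop_out along 114.9 across 524.7
44top-y along 136.4 across 525.8
68top+y along 252.5 across 529.4
cor1 along 80.7 across 566.6
cor2 along 80.5 across 480.2
bolt1 along 93.7 across 564.3
bolt2 along 95.4 across 483.0
bolt3 along 323.6 across 572.7
bolt4 along 325.2 across 489.7
80.79532799065096
81.28279035231171 0.2299684877615164
tool shift mm [25.1 -0.6  2.6] turn rad [-0.     0.     0.005] deg [-0.   0.   0.3] yaw x -96.7 n 1
{'location': [248.1, 173.5], 'p': 0.8}
{'location': [228.0, 322.4], 'p': 0.71}
```

Emit:
arm_command(
  motion=[
    [87,0,0,0,0,0,0.038],
    [87,25,-1.6,0,0,0,0],
    [87,0,0,40,0,0,0],
    [87,0,0,45,0,0,0],
    [87,0,0,45,0,0,0],
    [87,0,0,32,0,0,0],
    [87,0,0,0,0,0,0],
  ],
)

```text
time_s: 3.95
tcp_pos: [0.5412, 0.1142, 0.0361]
ee_rot: [[-0.156, -0.988, -0.01], [-0.988, 0.156, -0.004], [0.006, 0.009, -1.0]]
wrist_force: [-1.2, -0.9, 0.1]
gripper_width: 1.001
gripper_force: 0.0
```

```bash
python3 - <<'E'
from h import *
s=sense(); print(s['time_s'],s['tcp_pos'],s['wrist_force'])
plan([.5445,.1157,.04],-99)
d=snap('wrist','e.png')[:,:,::-1]; cv2.imwrite('pics/e.png',cv2.resize(d,(768,576)))
E
```

```text
3.95 [0.54120297 0.11422077 0.03614972] [-1.16684452 -0.913575    0.06212634]
tool shift mm [-2.  -3.  -3.9] turn rad [ 0.009 -0.006  0.   ] deg [ 0.5 -0.3  0. ] yaw x -99.0 n 1
```

View pics/e.png

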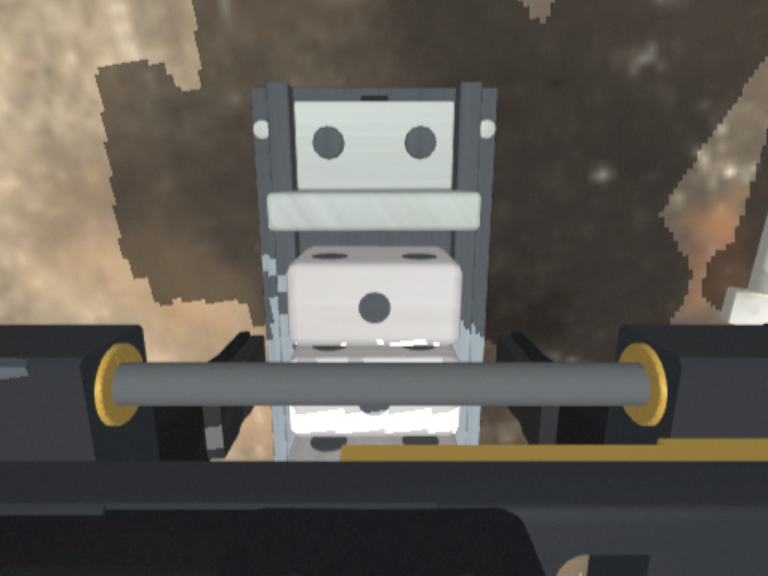

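The wrist view shows the rack centred near column 374, with a gap between the stop (230) and block 44 (262). The arm hadn't settled yet, so I'll let it settle.

Emit:
arm_command(
  motion=[
    [87,0,0,0,0,0,0],
    [87,0,0,0,0,0,0],
  ],
)

```text
time_s: 4.2
tcp_pos: [0.5461, 0.1166, 0.0429]
ee_rot: [[-0.155, -0.988, 0.004], [-0.988, 0.155, 0.002], [-0.003, -0.004, -1.0]]
wrist_force: [0.1, 0.4, 0.5]
gripper_width: 1.0
gripper_force: 0.0
```

```bash
python3 - <<'E'
from h import *
plan([.5445,.1157,.04],-99)
m=camera_model('wrist');d=capture('wrist')
for q in find_in('block_44','wrist')[:5]: r,c=q['location']; print(q,ray('',r,c,.052,m).round(4),ray('',r,c,.058,m).round(4))
print(proj('wrist',[.5398,.0868,.052]))
E
```

```text
tool shift mm [1.2 1.5 2.9] turn rad [-0.004  0.003  0.002] deg [-0.2  0.2  0.1] yaw x -98.9 n 1
{'location': [288.8, 250.6], 'p': 0.97} [0.5521 0.1365 0.052 ] [0.5515 0.1329 0.058 ]
{'location': [188.4, 258.7], 'p': 0.76} [0.5397 0.0832 0.052 ] [0.5396 0.0818 0.058 ]
(np.float64(196.24274089689283), np.float64(258.63468678469167))
```

Emit:
arm_command(
  motion=[
    [87,1,1,1,0,0,0],
    [70,0,0,0,0,0,0],
    [58,0,0,0,0,0,0],
    [50,0,0,0,0,0,0],
    [50,0,0,0,0,0,0],
    [50,0,0,0,0,0,0],
    [50,0,0,0,0,0,0],
    [50,0,0,0,0,0,0],
  ],
)

```text
time_s: 5.1
tcp_pos: [0.5434, 0.115, 0.0395]
ee_rot: [[-0.155, -0.988, -0.0], [-0.988, 0.155, -0.0], [0.0, 0.0, -1.0]]
wrist_force: [0.5, 0.1, -0.6]
gripper_width: 0.641
gripper_force: 30.0
```

Emit:
arm_command(
  motion=[
    [50,2,0,0,0,0,0],
    [50,2,0,0,0,0,0],
    [50,2,0,0,0,0,0],
    [50,2,0,0,0,0,0],
    [50,2,0,0,0,0,0],
    [50,0,0,0,0,0,0],
  ],
)

```text
time_s: 5.7
tcp_pos: [0.5416, 0.1047, 0.0395]
ee_rot: [[-0.156, -0.988, -0.0], [-0.988, 0.156, -0.0], [0.0, 0.0, -1.0]]
wrist_force: [1.0, 0.5, -1.8]
gripper_width: 0.641
gripper_force: 30.0
```

Emit:
arm_command(
  motion=[
    [50,1,0,0,0,0,0],
    [50,1,0,0,0,0,0],
  ],
)

```text
time_s: 5.9
tcp_pos: [0.5414, 0.1031, 0.0395]
ee_rot: [[-0.155, -0.988, -0.0], [-0.988, 0.155, 0.0], [-0.0, 0.0, -1.0]]
wrist_force: [-0.6, 1.3, -0.7]
gripper_width: 0.639
gripper_force: 30.0
```

Emit:
arm_command(
  motion=[
    [50,0.5,0,0,0,0,0],
    [50,0.5,0,0,0,0,0],
  ],
)

```text
time_s: 6.1
tcp_pos: [0.5413, 0.1023, 0.0395]
ee_rot: [[-0.155, -0.988, 0.0], [-0.988, 0.155, 0.0], [-0.0, -0.0, -1.0]]
wrist_force: [-0.8, 4.0, -1.3]
gripper_width: 0.64
gripper_force: 30.0
```

Emit:
arm_command(
  motion=[
    [50,0.5,0,0,0,0,0],
    [50,0,0,0,0,0,0],
  ],
)

```text
time_s: 6.3
tcp_pos: [0.5413, 0.1023, 0.0395]
ee_rot: [[-0.155, -0.988, 0.0], [-0.988, 0.155, 0.001], [-0.001, -0.0, -1.0]]
wrist_force: [-1.2, 6.3, -2.0]
gripper_width: 0.64
gripper_force: 30.0
```

Block 50 has come up against the stop at about 6 N. I'll release it and move to block 62.

Emit:
arm_command(
  motion=[
    [50,-0.6,0,0,0,0,0],
    [87,0,0,0,0,0,0],
    [87,0,0,0,0,0,0],
    [87,0,0,0,0,0,0],
    [87,-10,0,-5,0,0,0],
    [87,-16,-0.6,0,0,0,0],
    [87,-16,-0.6,0,0,0,0],
    [87,0,0,0,0,0,0],
  ],
)

```text
time_s: 7.1
tcp_pos: [0.5502, 0.1464, 0.0448]
ee_rot: [[-0.152, -0.988, 0.002], [-0.988, 0.152, 0.001], [-0.001, -0.002, -1.0]]
wrist_force: [-0.1, 0.1, 0.5]
gripper_width: 0.993
gripper_force: 0.0
```

Emit:
arm_command(
  motion=[
    [70,0,0,0,0,0,0],
    [58,0,0,0,0,0,0],
    [50,0,0,0,0,0,0],
    [50,0,0,0,0,0,0],
    [50,0,0,0,0,0,0],
    [50,0,0,0,0,0,0],
  ],
)

```text
time_s: 7.7
tcp_pos: [0.5488, 0.1432, 0.0446]
ee_rot: [[-0.156, -0.988, -0.0], [-0.988, 0.156, -0.0], [0.0, 0.0, -1.0]]
wrist_force: [-1.4, -0.7, 0.8]
gripper_width: 0.637
gripper_force: 30.0
```

Emit:
arm_command(
  motion=[
    [50,-3,0,0,0,0,0],
    [50,-3,0,0,0,0,0],
    [50,-3,0,0,0,0,0],
    [50,-3,0,0,0,0,0],
    [50,-2,0,0,0,0,0],
    [50,-2,0,0,0,0,0],
    [50,0,0,0,0,0,0],
  ],
)

```text
time_s: 8.4
tcp_pos: [0.5513, 0.1587, 0.0445]
ee_rot: [[-0.156, -0.988, -0.001], [-0.988, 0.156, -0.001], [0.001, 0.001, -1.0]]
wrist_force: [0.1, -4.9, 2.5]
gripper_width: 0.643
gripper_force: 30.0
```

Emit:
arm_command(
  motion=[
    [50,-1,0,0,0,0,0],
    [50,-1,0,0,0,0,0],
  ],
)

```text
time_s: 8.6
tcp_pos: [0.5515, 0.1604, 0.0446]
ee_rot: [[-0.156, -0.988, -0.001], [-0.988, 0.156, -0.001], [0.002, 0.001, -1.0]]
wrist_force: [-0.4, -5.1, 2.7]
gripper_width: 0.639
gripper_force: 30.0
```

Emit:
arm_command(
  motion=[
    [50,-1,0,0,0,0,0],
    [50,-1,0,0,0,0,0],
  ],
)

```text
time_s: 8.8
tcp_pos: [0.5518, 0.1624, 0.0445]
ee_rot: [[-0.156, -0.988, -0.001], [-0.988, 0.156, -0.001], [0.002, 0.001, -1.0]]
wrist_force: [-0.4, -6.4, 2.7]
gripper_width: 0.637
gripper_force: 30.0
```

Emit:
arm_command(
  motion=[
    [50,-1,0,0,0,0,0],
    [50,-1,0,0,0,0,0],
  ],
)

```text
time_s: 9.0
tcp_pos: [0.5521, 0.1644, 0.0445]
ee_rot: [[-0.156, -0.988, -0.001], [-0.988, 0.156, -0.001], [0.002, 0.001, -1.0]]
wrist_force: [-0.6, -6.3, 1.5]
gripper_width: 0.638
gripper_force: 30.0
```

Emit:
arm_command(
  motion=[
    [50,-1,0,0,0,0,0],
    [50,-1,0,0,0,0,0],
  ],
)

```text
time_s: 9.2
tcp_pos: [0.5524, 0.1663, 0.0445]
ee_rot: [[-0.156, -0.988, -0.001], [-0.988, 0.156, -0.001], [0.002, 0.001, -1.0]]
wrist_force: [-0.6, -5.4, 2.1]
gripper_width: 0.639
gripper_force: 30.0
```

Emit:
arm_command(
  motion=[
    [50,-1,0,0,0,0,0],
    [50,-1,0,0,0,0,0],
  ],
)

```text
time_s: 9.4
tcp_pos: [0.5527, 0.1683, 0.0445]
ee_rot: [[-0.156, -0.988, -0.001], [-0.988, 0.156, -0.002], [0.002, 0.001, -1.0]]
wrist_force: [-0.7, -5.7, 2.3]
gripper_width: 0.639
gripper_force: 30.0
```

Emit:
arm_command(
  motion=[
    [50,-1,0,0,0,0,0],
    [50,-0.5,0,0,0,0,0],
  ],
)

```text
time_s: 9.6
tcp_pos: [0.5529, 0.1698, 0.0445]
ee_rot: [[-0.156, -0.988, -0.001], [-0.988, 0.156, -0.002], [0.002, 0.001, -1.0]]
wrist_force: [-0.1, -6.4, 2.3]
gripper_width: 0.638
gripper_force: 30.0
```

The gap is now about 40 mm. I'll release, lift and look at it.

Emit:
arm_command(
  motion=[
    [50,0.8,0,0,0,0,0],
    [87,0,0,0,0,0,0],
    [87,0,0,0,0,0,0],
    [87,0,0,0,0,0,0],
    [87,0,0,-40,0,0,0],
    [87,0,0,-45,0,0,0],
    [87,0,0,-45,0,0,0],
    [87,0,0,0,0,0,0],
  ],
)

```text
time_s: 10.4
tcp_pos: [0.5573, 0.1721, 0.1821]
ee_rot: [[-0.153, -0.988, 0.014], [-0.988, 0.154, 0.007], [-0.009, -0.013, -1.0]]
wrist_force: [0.8, -0.2, 0.7]
gripper_width: 0.995
gripper_force: 0.0
```

```bash
python3 - <<'E'
from h import *; import json
print(ray('top',226,324.75,.056))
plan([*ray('top',226,324.75,.056)[:2],.2])
m=camera_model('wrist'); d=snap('wrist','f.png')[:,:,::-1]; cv2.imwrite('pics/f.png',cv2.resize(d[60:300,130:386],(768,720))[:600])
json.dump({k:np.array(v).tolist() for k,v in m.items()},open('f.json','w'))
E
```

```text
[ 0.46289173 -0.14209864  0.056     ]
tool shift mm [324.8  44.8 -21.3] turn rad [0. 0. 0.] deg [0. 0. 0.] yaw x -98.8 n 8
```

View pics/f.png

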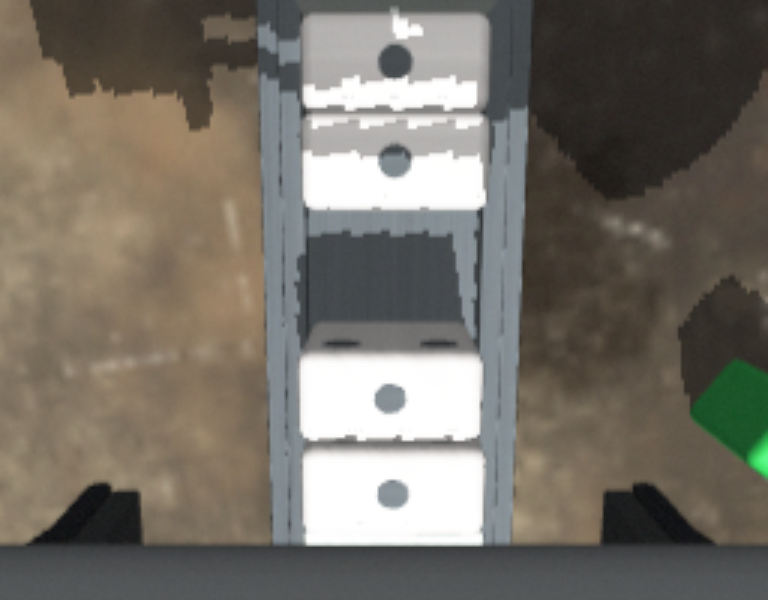

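The view shows a clear gap between 50 (hole at 160,396) and 62 (hole at 398,391). Next is block_56.

Emit:
arm_command(
  motion=[
    [87,41,5.6,0,0,0,0],
    [87,41,5.6,-3,0,0,0],
    [87,41,5.6,-3,0,0,0],
    [87,41,5.6,-3,0,0,0],
    [87,41,5.6,-3,0,0,0],
    [87,41,5.6,-3,0,0,0],
    [87,41,5.6,-3,0,0,0],
    [87,41,5.6,0,0,0,0],
  ],
)

```text
time_s: 11.25
tcp_pos: [0.457, -0.1483, 0.1918]
ee_rot: [[-0.155, -0.988, -0.001], [-0.988, 0.155, 0.0], [-0.0, 0.001, -1.0]]
wrist_force: [1.0, -0.2, 0.1]
gripper_width: 0.999
gripper_force: 0.0
```

Emit:
arm_command(
  motion=[
    [87,0,0,0,0,0,0],
    [87,0,0,0,0,0,0],
  ],
)

```text
time_s: 11.45
tcp_pos: [0.4573, -0.1476, 0.1915]
ee_rot: [[-0.158, -0.988, -0.002], [-0.988, 0.158, 0.0], [-0.0, 0.002, -1.0]]
wrist_force: [-0.1, 0.9, -0.2]
gripper_width: 1.001
gripper_force: 0.0
```

```bash
python3 - <<'E'
from h import *; import json
f=json.load(open('f.json'))
a=ray('',113.3,262,.058,f);b=ray('',192.7,260.3,.070,f); d=b-a; print(a,b,'mid',(a+b)/2,np.linalg.norm(d[:2]))
m=camera_model('wrist'); d=snap('wrist','g.png')
json.dump({k:np.array(v).tolist() for k,v in m.items()},open('g.json','w'))
print(sense()['tcp_pos'])
for q in find_in('block_56','wrist')[:3]: print(q,ray('',*q['location'],.056,m).round(4))
cv2.imwrite('pics/g.png',cv2.resize(d[:,:,::-1],(768,576)))
E
```

```text
[0.54193443 0.10279359 0.058     ] [0.55370236 0.17062436 0.07      ] mid [0.54781839 0.13670897 0.064     ] 0.06884401298899578
[ 0.45771793 -0.1469631   0.19166373]
{'location': [192.0, 244.6], 'p': 0.79} [ 0.4671 -0.1473  0.056 ]
{'location': [282.7, 212.0], 'p': 0.68} [ 0.5171 -0.0561  0.056 ]
```

View pics/g.png

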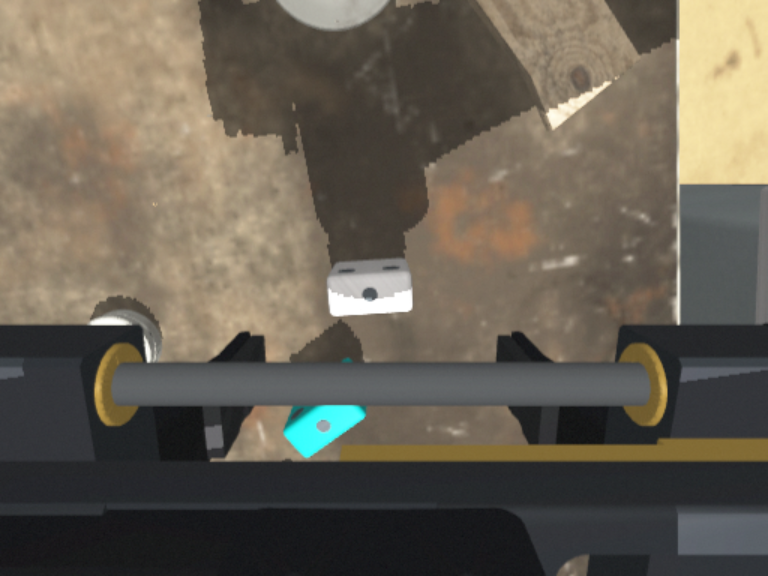

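The view shows block_56 with its top hole at (294,370). Its front top edge runs from (317,329) to (310,411), tilted by about 5°.

```bash
python3 - <<'E'
from h import *; import json
m=json.load(open('g.json'))
h=ray('',294/1.5,370/1.5,.056,m)
a=ray('',317/1.5,332/1.5,.054,m);b=ray('',310/1.5,409/1.5,.054,m); d=b-a
y=np.degrees(np.arctan2(d[1],d[0])); print(h,d,y,'toolx yaw',y-90+180)
# second edge: bottom of the near side face top edge in the image
g=cv2.cvtColor(capture('wrist'),cv2.COLOR_RGB2GRAY)[165:215,210:282]
_,t=cv2.threshold(g,0,255,cv2.THRESH_OTSU); c=max(cv2.findContours(t,0,1)[0],key=cv2.contourArea); print(cv2.minAreaRect(c))
plan([*h[:2],.033],y-90 if y-90>-180 else y+270)
E
```

```text
[ 0.46579594 -0.14306404  0.056     ] [-0.05121864  0.00330235  0.        ] 176.3109318376254 toolx yaw 266.3109318376254
((36.88054656982422, 29.207963943481445), (26.873676300048828, 55.87596130371094), 86.18592071533203)
tool shift mm [ -4.3  -7.2 159. ] turn rad [ 0.000e+00 -1.000e-03  3.051e+00] deg [ 0.000e+00 -1.000e-01  1.748e+02] yaw x -98.9 n 22
```

Emit:
arm_command(
  motion=[
    [87,0,0,0,0,0,-0.08],
    [87,-4.5,-7.8,20,0,0,0],
    [87,0,0,40,0,0,0],
    [87,0,0,40,0,0,0],
    [87,0,0,35,0,0,0],
    [87,0,0,24,0,0,0],
    [87,0,0,0,0,0,0],
    [87,0,0,0,0,0,0],
  ],
)

```text
time_s: 12.4
tcp_pos: [0.4668, -0.1425, 0.0337]
ee_rot: [[-0.074, -0.997, -0.0], [-0.997, 0.074, -0.0], [0.0, 0.0, -1.0]]
wrist_force: [0.3, -0.4, 0.6]
gripper_width: 0.999
gripper_force: 0.0
```

Emit:
arm_command(
  motion=[
    [70,0,0,0,0,0,0],
    [58,0,0,0,0,0,0],
    [50,0,0,0,0,0,0],
    [50,0,0,0,0,0,0],
    [50,0,0,0,0,0,0],
    [50,0,0,0,0,0,0],
  ],
)

```text
time_s: 13.0
tcp_pos: [0.466, -0.1433, 0.034]
ee_rot: [[-0.076, -0.997, 0.0], [-0.997, 0.076, -0.0], [0.0, -0.0, -1.0]]
wrist_force: [-1.4, 0.5, 4.2]
gripper_width: 0.642
gripper_force: 30.0
```

Emit:
arm_command(
  motion=[
    [50,0,0,-10,0,0,0],
    [50,0,0,-30,0,0,0],
    [50,0,0,-40,0,0,0],
    [50,0,0,-40,0,0,0],
    [50,0,0,0,0,0,0.08],
    [50,0,0,0,0,0,0],
    [50,0,0,0,0,0,0],
  ],
)

```text
time_s: 13.7
tcp_pos: [0.4653, -0.1432, 0.1531]
ee_rot: [[-0.154, -0.988, -0.001], [-0.988, 0.154, 0.0], [-0.0, 0.001, -1.0]]
wrist_force: [-0.1, 0.5, -1.6]
gripper_width: 0.639
gripper_force: 30.0
```

```bash
python3 - <<'E'
from h import *
s=sense(); print(s['tcp_pos'],s['wrist_force'])
plan([.5478,.1367,.041],-99)
E
```

```text
[ 0.46526007 -0.14318379  0.15311304] [-0.05170806  0.51839427 -1.61922818]
tool shift mm [-289.2  -38.5  112.1] turn rad [0.001 0.    0.002] deg [0.1 0.  0.1] yaw x -98.9 n 7
```

Emit:
arm_command(
  motion=[
    [50,-25,-3.2,0,0,0,0],
    [50,-38,-5.1,0,0,0,0],
    [50,-40,-5.3,0,0,0,0],
    [50,-40,-5.3,0,0,0,0],
    [50,-40,-5.3,0,0,0,0],
    [50,-40,-5.3,0,0,0,0],
    [50,-38,-5.1,0,0,0,0],
    [50,-28,-3.7,0,0,0,0],
  ],
)

```text
time_s: 14.5
tcp_pos: [0.5486, 0.1382, 0.1519]
ee_rot: [[-0.153, -0.988, -0.003], [-0.988, 0.153, -0.001], [0.002, 0.002, -1.0]]
wrist_force: [1.0, -1.2, -1.0]
gripper_width: 0.643
gripper_force: 30.0
```

Emit:
arm_command(
  motion=[
    [50,0,0,10,0,0,0],
    [50,0,0,15,0,0,0],
    [50,0,0,0,0,0,0],
    [50,0,0,0,0,0,0],
  ],
)

```text
time_s: 14.9
tcp_pos: [0.5482, 0.1354, 0.1275]
ee_rot: [[-0.155, -0.988, -0.002], [-0.988, 0.155, -0.002], [0.002, 0.002, -1.0]]
wrist_force: [1.0, 0.2, -0.6]
gripper_width: 0.64
gripper_force: 30.0
```

```bash
python3 - <<'E'
from h import *
s=sense(); print(s['tcp_pos'],s['wrist_force'])
plan([.5474,.1365,.042],-99)
d=snap('wrist','i.png')[:,:,::-1]; t=snap('scene','t.png')[:,:,::-1]
cv2.imwrite('pics/i.png',np.hstack([cv2.resize(d[60:300,130:386],(427,400)),cv2.resize(t[120:240,160:280],(373,400))]))
E
```

```text
[0.54818872 0.13539468 0.12752865] [ 1.04445048  0.24791349 -0.60320553]
tool shift mm [-1.1  0.8 85.5] turn rad [ 0.002 -0.002  0.001] deg [ 0.1 -0.1  0.1] yaw x -98.9 n 2
```

View pics/i.png

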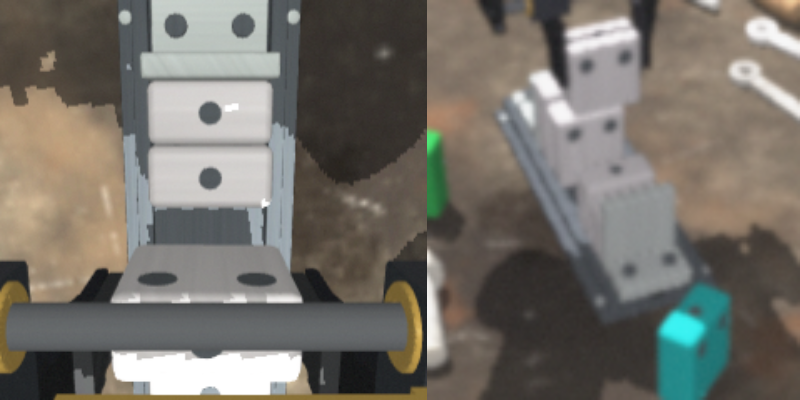

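The block is held above the gap, aligned with the channel. Blocks 44 and 50 are home against the stop. I'll lower it.

Emit:
arm_command(
  motion=[
    [50,-1,0.8,5,0,0,0],
    [50,0,0,10,0,0,0],
    [50,0,0,10,0,0,0],
    [50,0,0,10,0,0,0],
    [50,0,0,0,0,0,0],
  ],
)

```text
time_s: 15.5
tcp_pos: [0.5469, 0.1368, 0.0913]
ee_rot: [[-0.156, -0.988, -0.004], [-0.988, 0.156, -0.002], [0.002, 0.004, -1.0]]
wrist_force: [-0.2, -0.5, -2.1]
gripper_width: 0.646
gripper_force: 30.0
```

Emit:
arm_command(
  motion=[
    [50,0,0,10,0,0,0],
    [50,0,0,10,0,0,0],
    [50,0,0,8,0,0,0],
    [50,0,0,4,0,0,0],
    [50,0,0,2,0,0,0],
    [50,0,0,0,0,0,0],
  ],
)

```text
time_s: 16.1
tcp_pos: [0.5482, 0.1374, 0.0593]
ee_rot: [[-0.155, -0.988, -0.0], [-0.988, 0.155, -0.0], [0.0, 0.0, -1.0]]
wrist_force: [-0.2, 0.1, -1.1]
gripper_width: 0.643
gripper_force: 30.0
```

Emit:
arm_command(
  motion=[
    [50,0.4,0.4,2,0,0,0],
    [50,0,0,2,0,0,0],
    [50,0,0,2,0,0,0],
    [50,0,0,0,0,0,0],
  ],
)

```text
time_s: 16.5
tcp_pos: [0.5476, 0.137, 0.0533]
ee_rot: [[-0.155, -0.988, -0.0], [-0.988, 0.155, -0.0], [0.0, 0.0, -1.0]]
wrist_force: [-0.2, -0.1, -1.8]
gripper_width: 0.639
gripper_force: 30.0
```

Emit:
arm_command(
  motion=[
    [50,0,0,1,0,0,0],
    [50,0,0,1,0,0,0],
    [50,0,0,1,0,0,0],
  ],
)

```text
time_s: 16.8
tcp_pos: [0.5478, 0.1371, 0.0505]
ee_rot: [[-0.155, -0.988, 0.0], [-0.988, 0.155, 0.0], [-0.0, -0.0, -1.0]]
wrist_force: [0.5, 0.6, -1.0]
gripper_width: 0.643
gripper_force: 30.0
```

Emit:
arm_command(
  motion=[
    [50,0,0,1,0,0,0],
    [50,0,0,1,0,0,0],
    [50,0,0,1,0,0,0],
  ],
)

```text
time_s: 17.1
tcp_pos: [0.5477, 0.1371, 0.0475]
ee_rot: [[-0.155, -0.988, -0.0], [-0.988, 0.155, -0.0], [0.0, 0.0, -1.0]]
wrist_force: [-0.1, -0.5, -1.9]
gripper_width: 0.641
gripper_force: 30.0
```

Base is inside the lips, with about 5.5 mm to go.

Emit:
arm_command(
  motion=[
    [50,0,0,1,0,0,0],
    [50,0,0,1,0,0,0],
    [50,0,0,1,0,0,0],
  ],
)

```text
time_s: 17.4
tcp_pos: [0.5478, 0.1371, 0.0445]
ee_rot: [[-0.155, -0.988, 0.0], [-0.988, 0.155, -0.0], [0.0, -0.0, -1.0]]
wrist_force: [0.1, 0.4, -1.2]
gripper_width: 0.64
gripper_force: 30.0
```

Emit:
arm_command(
  motion=[
    [50,0,0,1,0,0,0],
    [50,0,0,0.5,0,0,0],
  ],
)

```text
time_s: 17.6
tcp_pos: [0.5477, 0.1371, 0.0429]
ee_rot: [[-0.155, -0.988, -0.0], [-0.988, 0.155, -0.0], [0.0, 0.0, -1.0]]
wrist_force: [0.8, 0.1, -1.1]
gripper_width: 0.644
gripper_force: 30.0
```

Emit:
arm_command(
  motion=[
    [50,0,0,0.5,0,0,0],
    [50,0,0,0.5,0,0,0],
  ],
)

```text
time_s: 17.8
tcp_pos: [0.5478, 0.1371, 0.042]
ee_rot: [[-0.155, -0.988, 0.0], [-0.988, 0.155, 0.0], [-0.0, -0.0, -1.0]]
wrist_force: [-0.2, 0.6, -0.6]
gripper_width: 0.638
gripper_force: 30.0
```

Emit:
arm_command(
  motion=[
    [50,0,0,0.4,0,0,0],
    [50,0,0,0.4,0,0,0],
    [50,0,0,0,0,0,0],
  ],
)

```text
time_s: 18.1
tcp_pos: [0.5478, 0.1371, 0.042]
ee_rot: [[-0.155, -0.988, 0.0], [-0.988, 0.155, -0.0], [-0.0, -0.0, -1.0]]
wrist_force: [-2.5, -0.2, 4.7]
gripper_width: 0.64
gripper_force: 30.0
```

Block_56 has seated: z stopped at 0.042 with contact force. I'll release, lift, close the fingers and go behind the cheek.

Emit:
arm_command(
  motion=[
    [50,0,0,-0.7,0,0,0],
    [87,0,0,0,0,0,0],
    [87,0,0,0,0,0,0],
    [87,0,0,0,0,0,0],
    [87,0,0,-30,0,0,0],
    [87,0,0,-40,0,0,0],
    [87,0,0,-40,0,0,0],
    [60,0,0,0,0,0,0],
  ],
)

```text
time_s: 18.9
tcp_pos: [0.5515, 0.1385, 0.1582]
ee_rot: [[-0.154, -0.988, 0.012], [-0.988, 0.154, 0.005], [-0.007, -0.011, -1.0]]
wrist_force: [0.5, 0.9, -0.2]
gripper_width: 0.957
gripper_force: 0.0
```

Emit:
arm_command(
  motion=[
    [0,-40,0,0,0,0,0],
    [0,-40,0,0,0,0,0],
    [0,-39,0,0,0,0,0],
    [0,0,0,0,0,0,0],
    [0,0,0,0,0,0,0],
  ],
)

```text
time_s: 19.4
tcp_pos: [0.5658, 0.2552, 0.1509]
ee_rot: [[-0.154, -0.988, -0.001], [-0.988, 0.154, -0.001], [0.001, 0.001, -1.0]]
wrist_force: [0.0, 0.9, -0.7]
gripper_width: 0.543
gripper_force: 0.0
```

```bash
python3 - <<'E'
from h import *
s=sense(); print(s['tcp_pos'],s['gripper_width'])
m=camera_model('wrist'); d=snap('wrist','j.png')[:,:,::-1]; 
cv2.imwrite('pics/j.png',cv2.resize(d,(800,600)))
E
```

```text
[0.5657717  0.25515418 0.15094092] 0.5425625420731621
```

View pics/j.png

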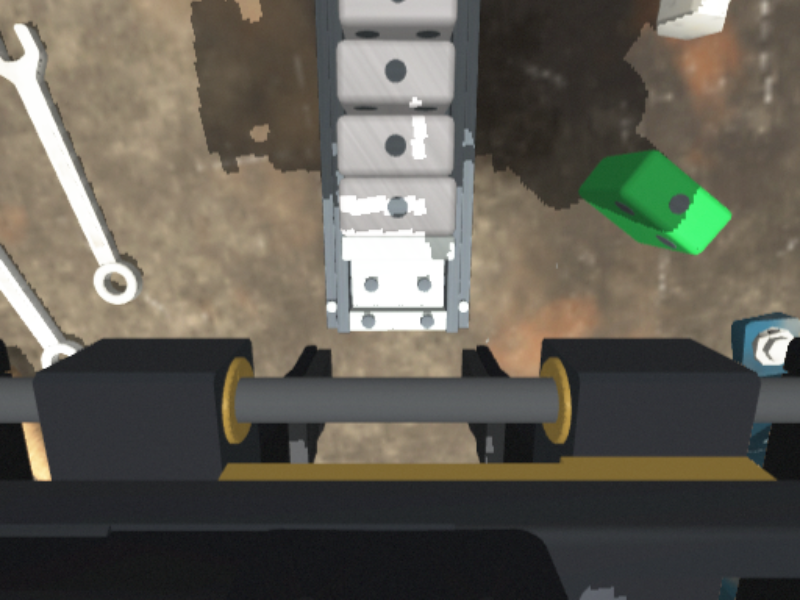

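The view shows blocks 56, 62 and 68 in the row. The cheek top is at rows ~236–260, the shoe runs down to row 306 and the stop bar is at 320. I'll work out where the cheek face is.

```bash
python3 - <<'E'
from h import *
m=camera_model('wrist');k=1/1.5625;s=sense();R=np.array(s['ee_rot'])
for n,r,c,z in [('68',207,397,.076),('cheek_in',236,397,.07),('cheek_out',258,397,.07),('shoe_end',306,398,.021),('bar_end',330,399,.02)]:
    p=ray('',r*k,c*k,z,m); q=R.T@(p-s['tcp_pos'])*1000; print(n,p.round(4),'tool',q.round(1))
E
```

```text
68 [0.5576 0.1974 0.076 ] tool [57.4 -0.9 75.2]
cheek_in [0.5597 0.2114 0.07  ] tool [43.2 -0.8 81.2]
cheek_out [0.5614 0.2221 0.07  ] tool [32.4 -0.8 81.2]
shoe_end [0.5663 0.2585 0.021 ] tool [-4.300e+00 -1.000e-01  1.302e+02]
bar_end [0.5681 0.274  0.02  ] tool [-20.    0.6 131.2]
```

Emit:
arm_command(
  motion=[
    [0,0,-0.8,30,0,0,0],
    [0,0,0,40,0,0,0],
    [0,0,0,25,0,0,0],
    [0,0,0,12,0,0,0],
    [0,0,0,0,0,0,0],
    [0,0,0,0,0,0,0],
    [0,0,0,0,0,0,0],
    [0,0,0,0,0,0,0],
  ],
)

```text
time_s: 20.25
tcp_pos: [0.5678, 0.255, 0.0466]
ee_rot: [[-0.155, -0.988, 0.002], [-0.988, 0.155, 0.002], [-0.002, -0.002, -1.0]]
wrist_force: [0.1, 0.3, 0.3]
gripper_width: 0.005
gripper_force: 0.0
```

Emit:
arm_command(
  motion=[
    [0,6,0,0,0,0,0],
    [0,6,0,0,0,0,0],
    [0,4,0,0,0,0,0],
    [0,2,0,0,0,0,0],
    [0,0,0,0,0,0,0],
    [0,0,0,0,0,0,0],
  ],
)

```text
time_s: 20.85
tcp_pos: [0.5643, 0.2367, 0.045]
ee_rot: [[-0.155, -0.988, 0.0], [-0.988, 0.155, 0.0], [-0.0, -0.0, -1.0]]
wrist_force: [-0.1, 0.3, -0.3]
gripper_width: 0.008
gripper_force: 0.0
```

Emit:
arm_command(
  motion=[
    [0,2,0,0,0,0,0],
    [0,2,0,0,0,0,0],
    [0,2,0,0,0,0,0],
    [0,0,0,0,0,0,0],
  ],
)

```text
time_s: 21.25
tcp_pos: [0.5637, 0.2322, 0.045]
ee_rot: [[-0.155, -0.988, 0.002], [-0.988, 0.155, 0.002], [-0.002, -0.001, -1.0]]
wrist_force: [-0.2, 4.5, -1.9]
gripper_width: 0.005
gripper_force: 2.4
```

Contact, with the cheek dragging. I'll continue in small steps.

Emit:
arm_command(
  motion=[
    [0,1.5,0,0,0,0,0],
    [0,1.5,0,0,0,0,0],
    [0,1.5,0,0,0,0,0],
    [0,1.5,0,0,0,0,0],
  ],
)

```text
time_s: 21.65
tcp_pos: [0.5628, 0.2264, 0.045]
ee_rot: [[-0.155, -0.988, 0.002], [-0.988, 0.155, 0.002], [-0.003, -0.001, -1.0]]
wrist_force: [0.5, 6.3, -1.6]
gripper_width: 0.001
gripper_force: 2.9
```

Emit:
arm_command(
  motion=[
    [0,1,0,0,0,0,0],
    [0,1,0,0,0,0,0],
  ],
)

```text
time_s: 21.85
tcp_pos: [0.5625, 0.2244, 0.045]
ee_rot: [[-0.155, -0.988, 0.002], [-0.988, 0.155, 0.002], [-0.002, -0.001, -1.0]]
wrist_force: [-0.5, 5.8, -1.4]
gripper_width: 0.007
gripper_force: 2.9
```

Emit:
arm_command(
  motion=[
    [0,1,0,0,0,0,0],
    [0,1,0,0,0,0,0],
  ],
)

```text
time_s: 22.05
tcp_pos: [0.5623, 0.2228, 0.045]
ee_rot: [[-0.155, -0.988, 0.002], [-0.988, 0.155, 0.003], [-0.003, -0.002, -1.0]]
wrist_force: [-1.9, 9.0, -2.0]
gripper_width: 0.008
gripper_force: 4.5
```

Emit:
arm_command(
  motion=[
    [0,0.5,0,0,0,0,0],
    [0,0,0,0,0,0,0],
  ],
)

```text
time_s: 22.25
tcp_pos: [0.5623, 0.2229, 0.045]
ee_rot: [[-0.155, -0.988, 0.003], [-0.988, 0.155, 0.004], [-0.004, -0.002, -1.0]]
wrist_force: [-1.2, 8.1, -1.5]
gripper_width: 0.004
gripper_force: 4.0
```

Emit:
arm_command(
  motion=[
    [0,0.5,0,0,0,0,0],
    [0,0,0,0,0,0,0],
  ],
)

```text
time_s: 22.45
tcp_pos: [0.5623, 0.2229, 0.045]
ee_rot: [[-0.155, -0.988, 0.003], [-0.988, 0.155, 0.004], [-0.005, -0.002, -1.0]]
wrist_force: [-1.5, 9.6, -2.3]
gripper_width: 0.003
gripper_force: 4.6
```

Emit:
arm_command(
  motion=[
    [0,0.5,0,0,0,0,0],
    [0,0,0,0,0,0,0],
  ],
)

```text
time_s: 22.65
tcp_pos: [0.5623, 0.2228, 0.0451]
ee_rot: [[-0.155, -0.988, 0.004], [-0.988, 0.155, 0.005], [-0.006, -0.003, -1.0]]
wrist_force: [-1.4, 11.0, -3.8]
gripper_width: 0.006
gripper_force: 5.3
```

Emit:
arm_command(
  motion=[
    [0,0.5,0,0,0,0,0],
    [0,0.5,0,0,0,0,0],
    [0,0,0,0,0,0,0],
  ],
)

```text
time_s: 22.95
tcp_pos: [0.5623, 0.2228, 0.0451]
ee_rot: [[-0.155, -0.988, 0.004], [-0.988, 0.155, 0.006], [-0.007, -0.003, -1.0]]
wrist_force: [-1.7, 13.4, -2.7]
gripper_width: 0.008
gripper_force: 6.5
```

Emit:
arm_command(
  motion=[
    [0,0.5,0,0,0,0,0],
    [0,0.3,0,0,0,0,0],
    [0,0,0,0,0,0,0],
  ],
)

```text
time_s: 23.25
tcp_pos: [0.5624, 0.2228, 0.0451]
ee_rot: [[-0.154, -0.988, 0.005], [-0.988, 0.154, 0.008], [-0.008, -0.004, -1.0]]
wrist_force: [-2.3, 15.6, -4.4]
gripper_width: 0.006
gripper_force: 7.6
```

It held at about 16 N with no further movement. I'll back off, lift and check.

Emit:
arm_command(
  motion=[
    [0,0.4,0,0,0,0,0],
    [0,0,0,0,0,0,0],
    [0,-3,0,0,0,0,0],
    [0,-10,0,0,0,0,0],
    [0,-10,0,-10,0,0,0],
    [0,0,0,-45,0,0,0],
    [0,0,0,-45,0,0,0],
    [0,0,0,-20,0,0,0],
  ],
)

```text
time_s: 24.05
tcp_pos: [0.5669, 0.2409, 0.1707]
ee_rot: [[-0.155, -0.988, 0.007], [-0.988, 0.155, 0.003], [-0.004, -0.007, -1.0]]
wrist_force: [0.0, 0.6, -0.9]
gripper_width: 0.005
gripper_force: 0.0
```

Emit:
arm_command(
  motion=[
    [0,35,0,0,0,0,0],
    [0,40,0,0,0,0,0],
    [0,0,0,0,0,0,0],
    [0,0,0,0,0,0,0],
    [0,0,0,0,0,0,0],
  ],
)

```text
time_s: 24.55
tcp_pos: [0.5535, 0.1663, 0.1655]
ee_rot: [[-0.155, -0.988, 0.001], [-0.988, 0.155, 0.0], [-0.0, -0.001, -1.0]]
wrist_force: [-0.1, -0.1, 0.0]
gripper_width: 0.008
gripper_force: 0.0
```

```bash
python3 - <<'E'
from h import *
d=snap('wrist','k.png')[:,:,::-1]; t=snap('scene','u.png')[:,:,::-1]
cv2.imwrite('pics/k.png',np.hstack([cv2.resize(d[20:260,160:340],(450,600)),cv2.resize(t[120:240,180:250],(350,600))]))
print(sense()['tcp_pos'])
E
```

```text
[0.55337034 0.16667318 0.16501645]
```

View pics/k.png

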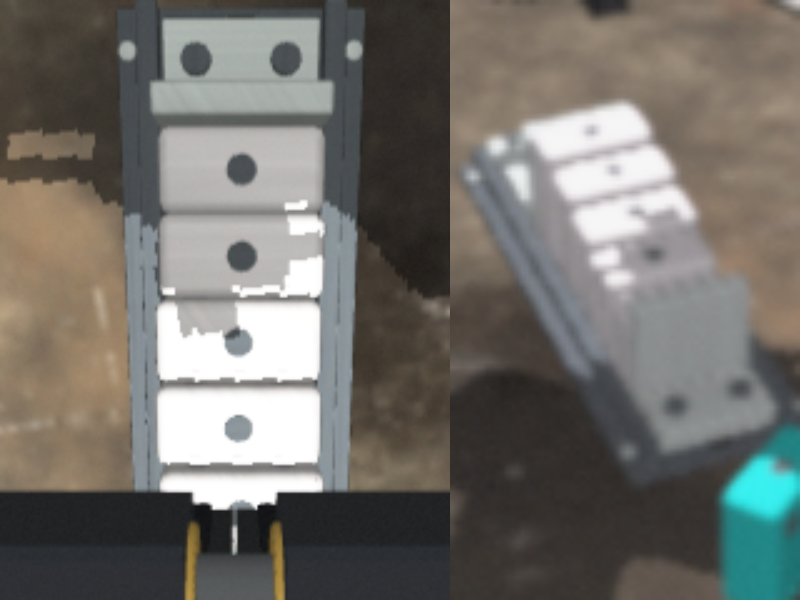

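The row looks closed, with the holes evenly spaced at rows 169, 256, 343 and 429. I'll do a quick numeric check of 44 against the stop.

```bash
python3 - <<'E'
from h import *
m=camera_model('wrist');ax=np.array([.156,.988])
for n,r,c,z in [('stop_in',115,240,.062),('44',169,241,.052),('50',256,241,.058),('56',343,238,.064),('62',428,238,.070)]:
    p=ray('',20+r/2.5,160+c/2.5,z,m); print(n,p.round(4),round(p[:2]@ax*1000,1))
E
```

```text
stop_in [0.5361 0.0606 0.062 ] 143.6
44 [0.538  0.0756 0.052 ] 158.6
50 [0.5423 0.1033 0.058 ] 186.6
56 [0.5477 0.131  0.064 ] 214.9
62 [0.552  0.1584 0.07  ] 242.6
```

Centres are 28 mm apart with 56 at its correct height, and 44 is against the stop (15 mm centre to face, 14 mm nominal, within measurement error).

```bash
python3 -c "
from station import finish_job
print(finish_job())"
```

```text
the job is handed in; nothing more can be done
None
```

The job is handed in after about 25 s: block_56 is home in its gap, the row is closed up with about 16 N on the cheek and bears against the end stop, and the ring, bolt and nut were not touched.

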